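Roll the wax mould's pattern sheet home

ROBOT

A 7-joint arm with a two-finger parallel gripper is mounted at the origin on the work surface. World frame = base frame: x ahead of the robot, y to its left, z up, the work surface at z = 0. Lengths are in m, angles in rad, forces in N, time in s.
With the tool pointing down it reaches from about 0.425 to 0.875 m from the base axis. Payload 8.4 kg.
Tool frame: the origin (TCP) lies at the very end of the fingers, on their centre line; the grasp point (between the pads) lies 19 mm behind it; z points along the fingers, y is the line along which they close (so a half turn about z gives the same grasp; the last joint's range is limited). The gripper opens to 85 mm and grips with 20 to 120 N. Pads are 22 mm wide; open, the fingers measure 114 mm over their backs; the gripper's body (76 mm by 85 mm) begins 54 mm behind the grasp point. The pads swing forward as they close: fully open they stand 13 mm farther back than shut.
Start: joints at [1.015, 0.333, 0.04, 1.465, -0.013, 1.343, -0.059], TCP at [0.287, -0.583, 0.231] pointing down, gripper open.
Joint ranges: [-2.58, 2.58], [-0.38, 2.09], [-1.3, 1.39], [0.25, 2.4], [-1.5, 4.64], [0.08, 2.09], [-2.65, 2.65]. Speed limits (rad/s): [2.22, 2.22, 2.79, 2.79, 3.14, 3.14, 3.14].

INTERFACE

Orientations are given as a unit quaternion [w, x, y, z].
In Python, from station import ctrl gives the robot as it stands.
- The arm moves only by the tool apply_moves, never from a script. Its argument "commands" is a list of rows, each a list of 6 numbers: the shift along the tool's x, y, z in cm, then the turn, a rotation vector about the tool's x, y, z in degrees. In form: [[tx, ty, tz, rx, ry, rz], ...]. A call has 1 to 10 rows; each row shifts and turns the commanded pose from where the row before left it, along the tool's axes as they then stand; what a row does not reach is not made up. A row lasts 1/12 s, in which the tool goes at most 41.7 mm and 7.16 degrees, less where a joint would pass 70% of its speed; a pose out of reach is approached as far as the arm can. A call is refused whole if a number of a shift passes 4.17 or a number of a turn 7.16, either way. A call with a gripper value outside its range is refused whole. "grip" is the closure in counts, from 0 (fully open) to 255 (shut), set as the call begins (left out, the last holds). The fingers move at their own pace and stop on an object; the grip force is fixed at half the most. Time passes only in rows, so rows that do not move let the fingers close. It gives the time, the measured TCP pose, the force, the opening and the grip force at its end, in the units of the state.
- ctrl.observe(): the state, without advancing time (a new reading comes with each control period).
- ctrl.camera(name): name is "side" or "top" or "wrist"; returns a dict with "frame" (480x640x3 uint8, red, green, blue), "intrinsics" (3x3 intrinsics, pixels), "D" ([k1, k2, p1, p2, k3] as OpenCV has them; the pictures are not rectified), "rvec" (rotation vector, rad) and "tvec" (3), from world to camera coordinates, as OpenCV has them; the wrist camera has in their place "T_tool_cam" (4x4, takes a point from camera to tool coordinates, whose origin is the TCP and whose axes are the flange's). Camera axes: x right, y down, z forward; pixel columns grow to the right and rows downward; lengths in m; the calibration is good to about 2 mm. A picture is of the moment at which its call begins: read the wrist's pose just before it. There is no depth.
- ctrl.job_done(): hands the job in; it is judged then, once.
The state is a dict: "clock": time; "joint_positions": joint angles; "qd": joint speeds; "joint_torque": joint torques, N m; "tool_pos": TCP position; "orientation": TCP orientation; "contact_force": force on the tool from outside, world axes, zero at the start; "ft_torque": the same for the moment, N m; "grip_width": finger opening in m; "grip_force": force on a finger pad.
Only numpy, scipy, OpenCV 4.12 (cv2) and the standard library are available. Lean on these libraries where they do the work, as an engineer would, in place of code of your own. Each camera call takes 0.05 s, during which the arm holds its last target. There are 200 camera calls.

TASK

Take the hand roller from its stand, set it on the run-on land at either end of the mould bed, and roll it along the bed with a steady push of about 16 N (never more than 25 N, the sheet cracks) until all five sections of the pattern sheet are fully home; keep the roller down on the bed until then, and touch the bed with the roller only. Then put the roller back squarely on the middle of its stand, standing on its feet, and let go; leave the other things alone.

Things in the scene. Friction and masses are not known exactly. Their poses are not given: they have to be found in the camera images.
- roller_grip (a point): Centre of the grip of the loose hand roller: a level wooden bar 94 mm long (its x), 24 mm thick (its y), 30 mm high (z up), on a 17 mm high, 12 mm thick stem. The yoke's bridge top is 30 mm below this point, the drum's lowest line 92 mm below, the undersides of the two feet 74 mm below. It starts standing by its feet on the stand.
- roller: The whole hand roller, 0.4 to 0.65 kg; origin at the middle of the drum's lowest line, 92 mm under the grip's centre, axes as the grip's. A steel yoke carries a freely turning rubber drum, 50 mm in diameter, 110 mm long, axis along x: it rolls along y. At each end of the yoke a foot sticks out, 58 to 80 mm along x, 50 mm long in y.
- stand_top (a point): White plastic roller stand, fixed: two rails, tops level with this point (30 mm above the table), each 27 mm wide (64 to 91 mm either side along x), 74 mm long in y; this point is midway between them, z up. The roller's feet stand on the rails, drum hanging between; well parked, the grip's centre is 74 mm straight above this point, x axes parallel (either way round).
- sheet_mid (a point): Middle of the mould bed's sheet, at the nominal level of the flush sections (50 mm above the table). x across, y along the bed, z up. Steel tray 116 mm wide, 264 mm long; at each end a plain steel run-on land (y 91 to 132 mm either way), top flush with sections that are home; between them five yellow push-fit sections side by side. Side walls are lower.
- press: The whole mould bed; origin on the table under its middle, axes as for sheet_mid. The base is fixed; the tray rests on four stiff rubber springs and gives under load: about 7 N per mm in the middle, about 3.5 N per mm at an end land (it sinks and tips about x). The tray is levelled by hand: unloaded, its true level may be up to 8 mm above or below nominal and lean lengthwise up to 0.04 rad; no pose tells this.
- strip0 (a joint): Height (m) by which sheet section 0 stands proud; 0 is fully home, flush with the end lands; starts 0.003 to 0.0045. The section is 94 mm across (x), 35 mm along y, centred at y = -72 mm from sheet_mid. Its tight fit gives only under about 10 N on that section alone; it stays where pushed.
- strip1 (a joint): Height (m) by which sheet section 1 stands proud; 0 is fully home, flush with the end lands; starts 0.003 to 0.0045. The section is 94 mm across (x), 35 mm along y, centred at y = -36 mm from sheet_mid. Its tight fit gives only under about 10 N on that section alone; it stays where pushed.
- strip2 (a joint): Height (m) by which sheet section 2 stands proud; 0 is fully home, flush with the end lands; starts 0.003 to 0.0045. The section is 94 mm across (x), 35 mm along y, centred at y = 0 mm from sheet_mid. Its tight fit gives only under about 10 N on that section alone; it stays where pushed.
- strip3 (a joint): Height (m) by which sheet section 3 stands proud; 0 is fully home, flush with the end lands; starts 0.003 to 0.0045. The section is 94 mm across (x), 35 mm along y, centred at y = 36 mm from sheet_mid. Its tight fit gives only under about 10 N on that section alone; it stays where pushed.
- strip4 (a joint): Height (m) by which sheet section 4 stands proud; 0 is fully home, flush with the end lands; starts 0.003 to 0.0045. The section is 94 mm across (x), 35 mm along y, centred at y = 72 mm from sheet_mid. Its tight fit gives only under about 10 N on that section alone; it stays where pushed.
- bowl: Steel bowl, 140 mm across, 60 mm high; bystander; origin under its centre.
- jar: Glass jar, 70 mm across, 100 mm high; bystander; origin under its centre.
- spatula: Spatula lying along its x axis; bystander.
- wax_stack: Stack of wax sheets, 160 x 200 x 38 mm; bystander; origin under its centre.
Not all that is in view belongs to the job. What is shaped like the roller but orange or purple is not meant. Of the things shaped like the part that bears stand_top, the white one is meant.

How it is judged:
On the way, in this order (a step that is already met when the one before it is completed fails the run):
1. the roller is lifted off its stand (z of roller_grip in the frame of stand_top above 0.094 m), for 0.1 s.
2. the roller stands on an end land of the bed, no section yet home (contact force between roller and press above 2 N and (y of roller_grip in the frame of sheet_mid above 0.085 m or y of roller_grip in the frame of sheet_mid below -0.085 m) and value of joint each of strip0, strip1, strip2, strip3, strip4 above 0.0015 m), for 0.05 s.
3. all five sections are home and the roller still bears on the bed (value of joint each of strip0, strip1, strip2, strip3, strip4 below 0.0015 m and contact force between roller and press above 2 N), for 0.05 s.
At the end, for the whole second after the job is handed in: All five sections stand less than 1.5 mm proud, and the roller stands released and at rest on the two rails of its stand, grip centre 70 to 78 mm above the rail tops, within 9 mm (x) and 16 mm (y) of the stand's middle, within 0.2 rad of square and 0.1 rad of upright (value of joint each of strip0, strip1, strip2, strip3, strip4 below 0.0015 m and z of roller_grip in the frame of stand_top between 0.07 and 0.078 m and x of roller_grip in the frame of stand_top between -0.009 and 0.009 m and y of roller_grip in the frame of stand_top between -0.016 and 0.016 m and angle between roller_grip's own z axis and vertical below 0.1 rad and angle between the x axis of roller_grip and the x axis of stand_top, either way round below 0.2 rad and linear speed of roller below 0.02 m/s); the robot touches nothing.
It fails at once if the roller presses on the bed with more than 25 N (contact force between roller and press above 25 N).
It fails at once if the robot itself touches the mould bed (contact force between any of the fingers, the arm and press above 0.5 N).
It fails at once if the roller is lifted clear of the bed (over 38 mm above its nominal level) while some sections are home and others are not (value of joint any of strip0, strip1, strip2, strip3, strip4 below 0.0015 m and value of joint any of strip0, strip1, strip2, strip3, strip4 above 0.0015 m and z of roller_grip in the frame of sheet_mid above 0.13 m).
It fails at once if the bowl, jar, spatula or wax stack is shifted by more than 30 mm (distance of any of bowl, jar, spatula, wax_stack from where it was at the start of the episode above 0.03 m).
It also fails if it takes over 72 s, if anything falls off the work surface, if the arm or the gripper's body presses on something with over 40 N, if the wrist force passes 120 N, or if a joint passes its speed limit or range.

## Working session

There is one attempt and no reset: what is moved stays moved. The work goes in short steps, Python scripts to look and compute and a tool call to move; the robot and the scene stay as the last step left them, time stands still between calls to the robot, and variables do not carry over. Pictures are saved under pics/ and viewed, at most 10 in all, crops included, and the job is handed in when it is done.

Besides the shell and the picture viewer there is one more tool, called after "Request:" as name(argument=value, ...) on one line, values as JSON. apply_moves: Moves the arm, as the interface text tells. Its arguments: {"type":"object","properties":{"commands":{"type":"array","items":{"type":"array","items":{"type":"number"}}},"grip":{"type":"number"}},"required":["commands"]}

```bash
mkdir -p pics; ls; python3 - <<'E'
from station import ctrl
import cv2,pickle
s=ctrl.observe();print({k:s[k] for k in('clock','tool_pos','orientation','contact_force','grip_width')})
for n in('top','side'):
    c=ctrl.camera(n);pickle.dump(c,open(f'{n}.pkl','wb'));cv2.imwrite(f'pics/{n}0.png',c['frame'][:,:,::-1])
    print(n,c['intrinsics'],c['D'],c['rvec'],c['tvec'])
E
```

```text
pics
{'clock': 0.0, 'tool_pos': array([ 0.28648407, -0.58294791,  0.23042998]), 'orientation': array([-7.75048809e-04,  9.74029544e-01,  2.26419504e-01, -2.35431080e-04]), 'contact_force': array([-0.38608122, -0.11188573, -0.21780434]), 'grip_width': 0.08504260519729666}
top [[435.12633007   0.         315.73180148]
 [  0.         435.12633007 235.14386655]
 [  0.           0.           1.        ]] [0.03713198 0.         0.         0.         0.        ] [ 2.12343422 -2.16144791  0.13472548] [-0.05365405  0.53909305  1.11669564]
side [[544.24741146   0.         310.16282131]
 [  0.         544.24741146 234.40566697]
 [  0.           0.           1.        ]] [-0.07837485  0.          0.          0.          0.        ] [ 2.27577987 -0.58220862  0.23696362] [-0.48956175  0.1963867   1.63059631]
```

View pics/top0.png

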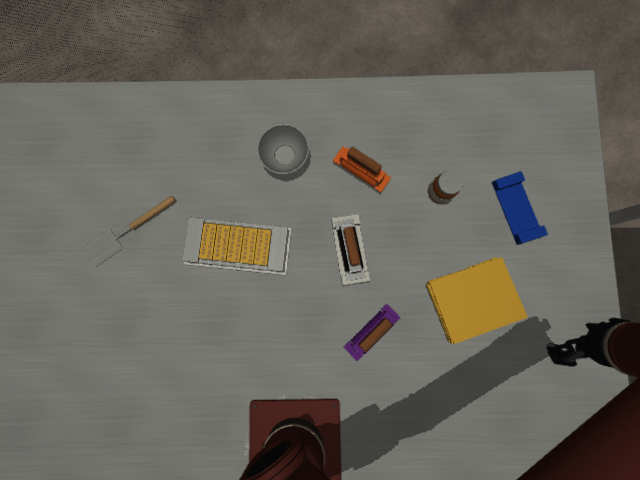

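View pics/side0.png

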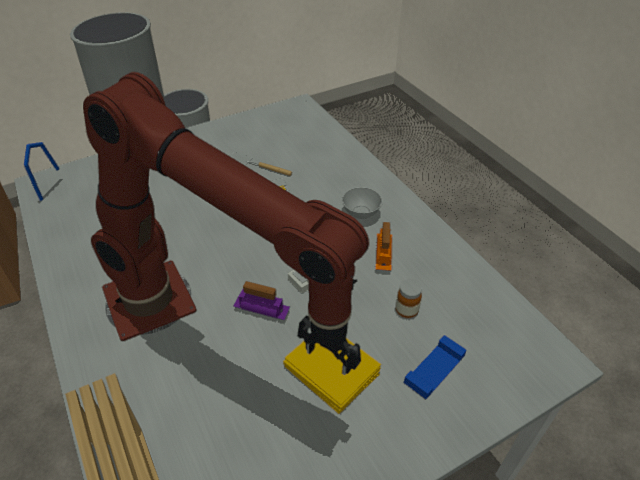

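The top view shows the roller on the white stand at about (351,249). The mould bed is at (238,246), with decoys in purple (372,333), orange (362,168) and blue. The side view is blocked by the arm, so I'll measure from the top view.

```bash
cat > h.py <<'E'
import numpy as np,cv2,pickle
from scipy.spatial.transform import Rotation as R
def pose(s):
    q=s['orientation'];return R.from_quat([q[1],q[2],q[3],q[0]]).as_matrix(),np.array(s['tool_pos'])
def ext(c,s=None):
    "camera->world R, origin"
    if 'rvec' in c:
        r=cv2.Rodrigues(np.array(c['rvec'],float))[0];return r.T,-r.T@np.array(c['tvec']).ravel()
    Rm,p=pose(s);T=np.array(c['T_tool_cam']);return Rm@T[:3,:3],Rm@T[:3,3]+p
def ray(c,px,z,s=None):
    Rc,o=ext(c,s);u=cv2.undistortPoints(np.array(px,float).reshape(-1,1,2),c['intrinsics'],np.array(c['D']))[:,0]
    d=np.c_[u,np.ones(len(u))]@Rc.T
    return o+d*((z-o[2])/d[:,2])[:,None]
def rect(P):
    "min-area rect of world points (xy): centre, long, short (mm), long-axis angle deg"
    b=cv2.boxPoints(cv2.minAreaRect((P[:,:2]*1000).astype(np.float32)));e=[b[1]-b[0],b[2]-b[1]]
    e.sort(key=np.linalg.norm);l=e[1]
    return b.mean(0).round(1),np.linalg.norm(e[1]).round(1),np.linalg.norm(e[0]).round(1),(np.degrees(np.arctan2(l[1],l[0]))%180).round(1)
def blob(m,box=None):
    m=m.astype(np.uint8)
    if box: 
        k=np.zeros_like(m);x0,y0,x1,y1=box;k[y0:y1,x0:x1]=1;m=m*k
    cs=cv2.findContours(m,cv2.RETR_EXTERNAL,cv2.CHAIN_APPROX_NONE)[0]
    return sorted(cs,key=cv2.contourArea)[::-1]
E
python3 - <<'E'
from h import *
c=pickle.load(open('top.pkl','rb'));hsv=cv2.cvtColor(c['frame'],cv2.COLOR_RGB2HSV);H,S,V=cv2.split(hsv)
print('px grip',hsv[248,352],'stand',hsv[222,345],'yel',hsv[243,235],'table',hsv[300,250],'land',hsv[240,192],hsv[250,281])
g=blob((H<20)&(S>90)&(V>40),(325,205,380,295));g=g[0].reshape(-1,2);print('grip',rect(ray(c,g,.119)))
w=blob((S<25)&(V>165),(320,205,380,295));w=np.vstack(w).reshape(-1,2);print('stand',len(w),rect(ray(c,w,.03)))
y=blob((H>10)&(H<35)&(S>100),(180,210,300,280));y=np.vstack(y).reshape(-1,2);print('sheet',rect(ray(c,y,.0535)))
E
```

```text
px grip [ 12 168 103] stand [ 30  15 138] yel [ 21 186 177] table [ 35  13 122] land [ 35  11 135] [ 30  11 144]
grip (array([ 499.4, -151.5], dtype=float32), np.float32(93.1), np.float32(24.4), np.float32(10.0))
stand 127 (array([ 501.4, -154. ], dtype=float32), np.float32(175.1), np.float32(69.5), np.float32(7.7))
sheet (array([517.9, 148.1], dtype=float32), np.float32(180.9), np.float32(95.0), np.float32(83.0))
```

Request:
apply_moves(commands=[[2.7,-2.1,0,0,0,0],[2.7,-2.1,0,0,0,0],[2.7,-2.1,0,0,0,0],[2.7,-2.1,0,0,0,0],[2.7,-2.1,0,0,0,0],[2.7,-2.1,0,0,0,0],[2.7,-2.1,0,0,0,0],[2.7,-2.1,0,0,0,0],[2.7,-2.1,0,0,0,0],[2.7,-2.1,0,0,0,0]])

```text
clock: 0.93
tool_pos: [0.4366, -0.2741, 0.2311]
orientation: [-0.0, 0.974, 0.226, -0.0]
contact_force: [1.3, -0.3, 0.2]
grip_width: 0.0854
grip_force: 0.0
```

Request:
apply_moves(commands=[[2.7,-2.1,0,0,0,0],[2.7,-2.1,0,0,0,0],[2.7,-2.1,0,0,0,0],[2.7,-2.1,0,0,0,0],[0,0,0,0,0,5.4],[0,0,0,0,0,5.4],[0,0,0,0,0,5.4],[0,0,0,0,0,0],[0,0,0,0,0,0]])

```text
clock: 1.68
tool_pos: [0.4961, -0.1527, 0.2311]
orientation: [-0.0, 0.996, 0.088, -0.0]
contact_force: [0.6, 0.5, -0.6]
grip_width: 0.0849
grip_force: 0.0
```

```bash
python3 - <<'E'
from h import *
from station import ctrl
s=ctrl.observe();c=ctrl.camera('wrist');pickle.dump((s,c),open('w1.pkl','wb'));cv2.imwrite('pics/w1.png',c['frame'][:,:,::-1])
Rm,p=pose(s);print(s['clock'],p,Rm.round(3),s['contact_force'])
t=ctrl.camera('top');pickle.dump(t,open('top1.pkl','wb'));sd=ctrl.camera('side');pickle.dump(sd,open('side1.pkl','wb'));cv2.imwrite('pics/side1.png',sd['frame'][:,:,::-1])
E
```

```text
1.6833 [ 0.49607849 -0.15271499  0.23105665] [[ 0.984  0.176 -0.001]
 [ 0.176 -0.984  0.   ]
 [-0.    -0.    -1.   ]] [ 0.62187207  0.45126568 -0.62446362]
```

View pics/w1.png

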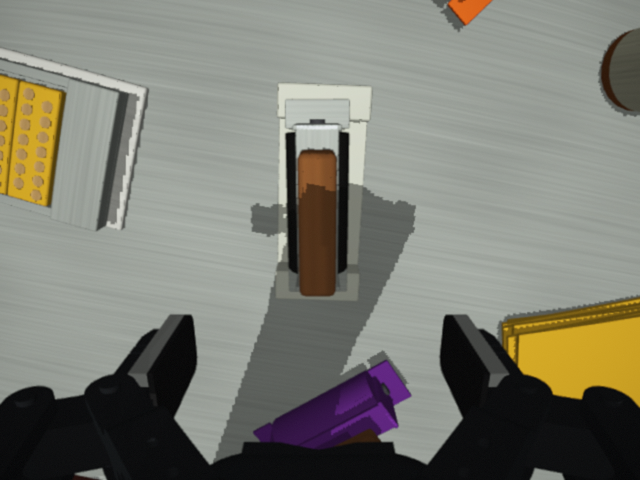

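View pics/side1.png

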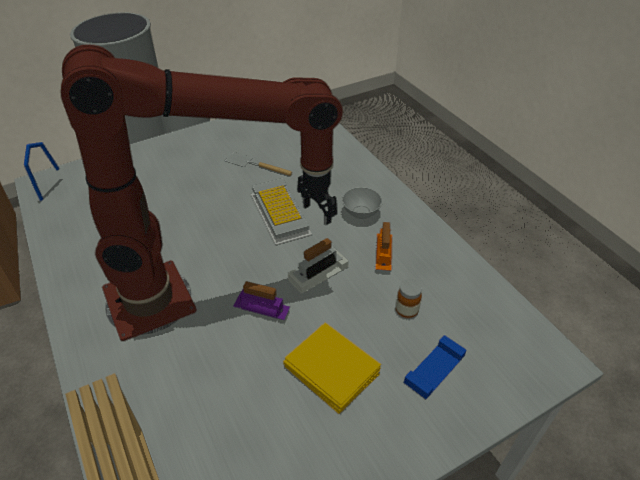

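The wrist view shows the grip centred at about (317,222) and lined up with the tool. The stand runs from (278,85) to (358,300), and the bed's near land is at about (100,150). Next I'll refine the grip and stand from this view.

```bash
python3 - <<'E'
from h import *
s,c=pickle.load(open('w1.pkl','rb'));H,S,V=cv2.split(cv2.cvtColor(c['frame'],cv2.COLOR_RGB2HSV))
g=blob((H<20)&(S>120),(285,140,350,300))[0].reshape(-1,2)
print('grip',g.min(0),g.max(0),rect(ray(c,g,.119,s)))
corn=[[279,85],[371,87],[357,300],[277,299]]
P=ray(c,corn,.03,s);print('stand corners',P.round(4).tolist(),rect(P))
d=P[0:2].mean(0)-P[2:4].mean(0);print('ang',np.degrees(np.arctan2(d[1],d[0])))
t=pickle.load(open('top1.pkl','rb'));H,S,V=cv2.split(cv2.cvtColor(t['frame'],cv2.COLOR_RGB2HSV))
sd=pickle.load(open('side1.pkl','rb'));H,S,V=cv2.split(cv2.cvtColor(sd['frame'],cv2.COLOR_RGB2HSV))
y=np.vstack(blob((H>10)&(H<35)&(S>100),(250,180,305,228))).reshape(-1,2);print('sheet side',rect(ray(sd,y,.0535)))
E
```

```text
grip [298 150] [335 295] (array([ 501.9, -151. ], dtype=float32), np.float32(92.9), np.float32(22.6), np.float32(10.2))
stand corners [[0.5835, -0.1067, 0.03], [0.5945, -0.1765, 0.03], [0.4177, -0.2019, 0.03], [0.4062, -0.1321, 0.03]] (array([ 500.4, -154.3], dtype=float32), np.float32(180.2), np.float32(70.7), np.float32(8.2))
ang 8.152630904849053
sheet side (array([515.1, 145.6], dtype=float32), np.float32(189.8), np.float32(94.7), np.float32(82.7))
```

Request:
apply_moves(commands=[[0.46,-0.06,2.0,0,0,0],[0,0,3.0,0,0,0],[0,0,3.0,0,0,0],[0,0,3.0,0,0,0],[0,0,2.0,0,0,0],[0,0,1.6,0,0,0],[0,0,0,0,0,0]])

```text
clock: 2.42
tool_pos: [0.4984, -0.151, 0.082]
orientation: [-0.001, 0.996, 0.088, -0.003]
contact_force: [-0.6, 0.3, 0.7]
grip_width: 0.0853
grip_force: 0.0
```

Request:
apply_moves(commands=[[0,0,0,0,0,0],[0,0,0,0,0,0],[0,0,0,0,0,0],[0,0,0,0,0,0],[0,0,0,0,0,0],[0,0,0,0,0,0],[0,0,0,0,0,0],[0,0,0,0,0,0]], grip=255)

```text
clock: 3.08
tool_pos: [0.5012, -0.1514, 0.0863]
orientation: [0.0, 0.996, 0.087, 0.001]
contact_force: [-1.2, 0.9, 6.3]
grip_width: 0.0234
grip_force: 59.1
```

Request:
apply_moves(commands=[[0,0,-1.0,0,0,0],[0,0,-2.0,0,0,0],[0,0,-2.5,0,0,0],[0,0,-2.5,0,0,0],[0,0,-2.0,0,0,0],[0,0,0,0,0,0],[0,0,0,0,0,0],[0,0,0,0,0,0]])

```text
clock: 3.75
tool_pos: [0.4998, -0.1512, 0.184]
orientation: [-0.0, 0.996, 0.087, -0.001]
contact_force: [0.3, 0.4, -6.3]
grip_width: 0.0235
grip_force: 59.8
```

Request:
apply_moves(commands=[[0,0,0,0,0,4.5],[0,0,0,0,0,4.5],[0,0,0,0,0,4.0],[0,0,0,0,0,4.0],[0,0,0,0,0,0],[0,0,0,0,0,0]])

```text
clock: 4.25
tool_pos: [0.4998, -0.1512, 0.1838]
orientation: [-0.0, 0.998, -0.06, -0.001]
contact_force: [-0.4, 0.8, -5.8]
grip_width: 0.0236
grip_force: 59.7
```

```bash
python3 - <<'E'
from h import *
from station import ctrl
s=ctrl.observe();Rm,p=pose(s);print(s['clock'],p.round(4),Rm.round(4),s['contact_force'],s['grip_width'])
d=np.array([.5039,.0377,p[2]])-p;print('to land, tool cm',(Rm.T@d*100).round(2))
E
```

```text
4.25 [ 0.4998 -0.1512  0.1838] [[ 9.928e-01 -1.201e-01 -2.500e-03]
 [-1.201e-01 -9.928e-01  8.000e-04]
 [-2.600e-03 -5.000e-04 -1.000e+00]] [-0.40616562  0.78694715 -5.84752978] 0.023574748585871635
to land, tool cm [-1.86e+00 -1.88e+01  1.00e-02]
```

Request:
apply_moves(commands=[[-0.2,-2.0,0,0,0,0],[-0.3,-3.0,0,0,0,0],[-0.3,-3.0,0,0,0,0],[-0.3,-3.0,0,0,0,0],[-0.3,-3.0,0,0,0,0],[-0.3,-3.0,0,0,0,0],[-0.2,-1.8,0,0,0,0],[0,0,0,0,0,0],[0,0,0,0,0,0]])

```text
clock: 5.0
tool_pos: [0.5044, 0.0386, 0.1847]
orientation: [0.0, 0.998, -0.059, -0.001]
contact_force: [0.2, -0.2, -5.4]
grip_width: 0.0232
grip_force: 60.1
```

```bash
python3 - <<'E'
from h import *
from station import ctrl
s=ctrl.observe();c=ctrl.camera('wrist');pickle.dump((s,c),open('w2.pkl','wb'));cv2.imwrite('pics/w2.png',c['frame'][:,:,::-1])
Rm,p=pose(s);print(s['clock'],p,s['contact_force'])
sd=ctrl.camera('side');cv2.imwrite('pics/s2.png',cv2.resize(sd['frame'][140:280,220:380,::-1],None,fx=4,fy=4));pickle.dump(sd,open('side2.pkl','wb'))
H,S,V=cv2.split(cv2.cvtColor(c['frame'],cv2.COLOR_RGB2HSV))
b=[q.reshape(-1,2) for q in blob((H<20)&(S>120)&(V<150)) if len(q)>60];print([(q.min(0),q.max(0)) for q in b])
E
```

```text
5.0 [0.50440238 0.03862314 0.18472641] [ 0.17202158 -0.17848566 -5.44259178]
[(array([275, 205], dtype=int32), array([361, 449], dtype=int32))]
```

View pics/w2.png

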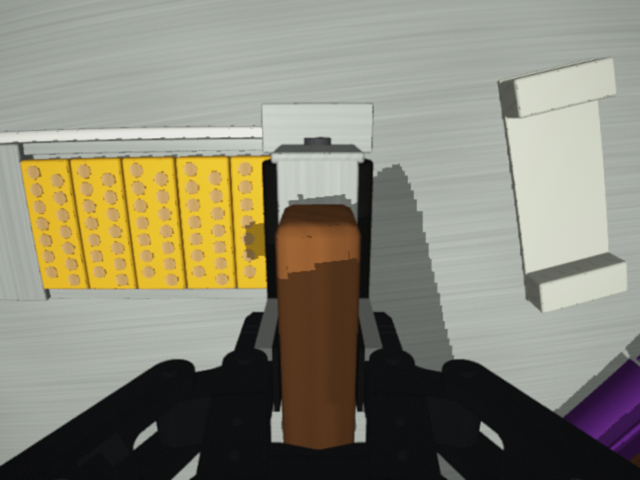

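View pics/s2.png

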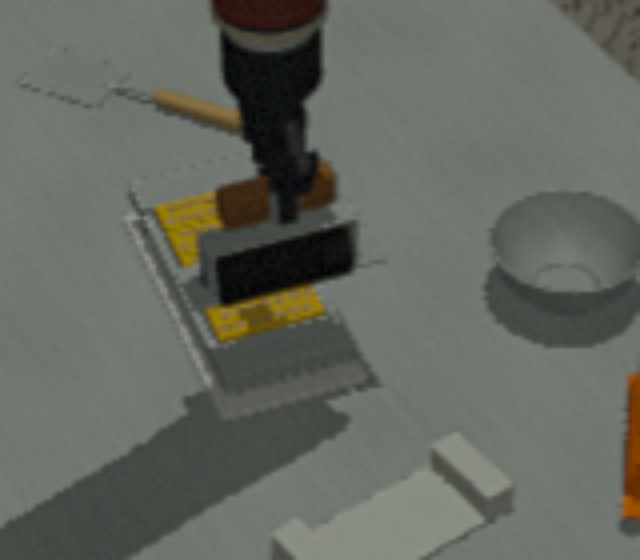

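The wrist view shows the sheet's section seams: along its top edge (row about 158) they sit at columns 22, 72, 123, 176 and 231. The empty stand's rail tops are on the right. In the side view the drum hangs level above the near land.

```bash
python3 - <<'E'
from h import *
s,c=pickle.load(open('w2.pkl','rb'));Rm,p=pose(s)
H,S,V=cv2.split(cv2.cvtColor(c['frame'],cv2.COLOR_RGB2HSV))
y=blob((H>15)&(H<35)&(S>130)&(V>120),(0,140,262,300))
y=np.vstack(y).reshape(-1,2)
P=ray(c,y,.0535,s);print('sheet visible',rect(P))
a=np.radians(83);u=np.array([np.cos(a),np.sin(a)])
Q=ray(c,[[22,160],[72,158],[123,157],[176,156],[231,155],[47,290]],.0535,s)
print(Q.round(4).tolist());print('spacing mm',(np.diff(Q[:5,:2]@u)*1000).round(1))
dl=np.degrees(np.arctan2(*(Q[0]-Q[4])[[1,0]]));print('angle y',dl)
f=Q[[0,5],:2].mean(0);print('sheet mid',f-.0897*u)
B=ray(c,[[499,81],[613,58],[626,288],[542,311]],.03,s)
T=ray(c,[[515,118],[501,80],[616,93],[612,58],[525,272],[541,311],[614,254],[627,289]],.03,s)
print('rail corners',T.round(4).tolist());print(rect(T))
g=blob((H<20)&(S>120)&(V<150))[0].reshape(-1,2);g=g[(g[:,1]<235)]
far=ray(c,[[318,205]],p[2]+.019+.0,s);print('grip far end rel tool',Rm.T@(far[0]-p))
E
```

```text
sheet visible (array([519.2, 155.6], dtype=float32), np.float32(163.8), np.float32(92.8), np.float32(83.3))
[[0.5743, 0.2294, 0.0535], [0.5705, 0.1933, 0.0535], [0.5663, 0.1584, 0.0535], [0.5623, 0.1233, 0.0535], [0.5584, 0.0879, 0.0535], [0.4809, 0.2401, 0.0535]]
spacing mm [-36.3 -35.2 -35.3 -35.7]
angle y 83.5551221552358
sheet mid [0.51667283 0.14568051]
rail corners [[0.5598, -0.1046, 0.03], [0.5858, -0.0951, 0.03], [0.5708, -0.1792, 0.03], [0.5946, -0.1755, 0.03], [0.4444, -0.1139, 0.03], [0.4091, -0.1285, 0.03], [0.4502, -0.1863, 0.03], [0.4185, -0.2011, 0.03]]
(array([ 502.1, -148.1], dtype=float32), np.float32(179.9), np.float32(83.0), np.float32(7.6))
grip far end rel tool [ 0.04826303  0.00016652 -0.0190484 ]
```

Request:
apply_moves(commands=[[0,0,1.5,0,0,0],[0,0,1.5,0,0,0],[0,0,1.0,0,0,0],[0,0,0.4,0,0,0],[0,0,0.1,0,0,0],[0,0,0,0,0,0],[0,0,0,0,0,0]])

```text
clock: 5.68
tool_pos: [0.5053, 0.0374, 0.141]
orientation: [-0.0, 0.998, -0.061, 0.0]
contact_force: [-0.5, -0.4, -4.7]
grip_width: 0.0232
grip_force: 60.0
```

Request:
apply_moves(commands=[[0,0,0.1,0,0,0],[0,0,0.1,0,0,0],[0,0,0.1,0,0,0],[0,0,0.1,0,0,0],[0,0,0,0,0,0],[0,0,0,0,0,0]])

```text
clock: 6.18
tool_pos: [0.5048, 0.0376, 0.1363]
orientation: [-0.0, 0.998, -0.061, -0.0]
contact_force: [0.4, -0.3, -4.4]
grip_width: 0.0231
grip_force: 60.0
```

Request:
apply_moves(commands=[[0,0,0.1,0,0,0],[0,0,0.1,0,0,0],[0,0,0.1,0,0,0],[0,0,0.1,0,0,0],[0,0,0,0,0,0],[0,0,0,0,0,0]])

```text
clock: 6.68
tool_pos: [0.5047, 0.0375, 0.1322]
orientation: [-0.0, 0.998, -0.061, -0.0]
contact_force: [0.9, -0.3, -4.8]
grip_width: 0.0232
grip_force: 60.0
```

Request:
apply_moves(commands=[[0,0,0.1,0,0,0],[0,0,0.1,0,0,0],[0,0,0.1,0,0,0],[0,0,0.1,0,0,0],[0,0,0,0,0,0],[0,0,0,0,0,0]])

```text
clock: 7.18
tool_pos: [0.5047, 0.0375, 0.1282]
orientation: [-0.0, 0.998, -0.061, -0.0]
contact_force: [0.5, 0.5, -4.8]
grip_width: 0.0237
grip_force: 60.0
```

Request:
apply_moves(commands=[[0,0,0.1,0,0,0],[0,0,0.1,0,0,0],[0,0,0.1,0,0,0],[0,0,0.1,0,0,0],[0,0,0,0,0,0],[0,0,0,0,0,0]])

```text
clock: 7.68
tool_pos: [0.5048, 0.0375, 0.1242]
orientation: [-0.0, 0.998, -0.061, -0.0]
contact_force: [-0.2, 0.4, -4.9]
grip_width: 0.0233
grip_force: 60.0
```

Request:
apply_moves(commands=[[0,0,0.1,0,0,0],[0,0,0.1,0,0,0],[0,0,0.1,0,0,0],[0,0,0.1,0,0,0],[0,0,0,0,0,0],[0,0,0,0,0,0]])

```text
clock: 8.18
tool_pos: [0.5048, 0.0375, 0.1203]
orientation: [-0.0, 0.998, -0.061, -0.0]
contact_force: [-1.1, 1.5, -4.6]
grip_width: 0.0233
grip_force: 60.0
```

Request:
apply_moves(commands=[[0,0,0.1,0,0,0],[0,0,0.1,0,0,0],[0,0,0.1,0,0,0],[0,0,0.1,0,0,0],[0,0,0,0,0,0],[0,0,0,0,0,0]])

```text
clock: 8.68
tool_pos: [0.5048, 0.0375, 0.1163]
orientation: [-0.0, 0.998, -0.061, -0.0]
contact_force: [0.4, 0.1, -4.3]
grip_width: 0.0232
grip_force: 60.0
```

Request:
apply_moves(commands=[[0,0,0.1,0,0,0],[0,0,0.1,0,0,0],[0,0,0.1,0,0,0],[0,0,0,0,0,0],[0,0,0,0,0,0]])

```text
clock: 9.1
tool_pos: [0.5051, 0.0376, 0.1137]
orientation: [0.0, 0.998, -0.061, 0.0]
contact_force: [-2.4, -0.8, 2.8]
grip_width: 0.0231
grip_force: 61.1
```

Request:
apply_moves(commands=[[0,0,0.05,0,0,0],[0,0,0.05,0,0,0],[0,0,0.05,0,0,0],[0,0,0.05,0,0,0],[0,0,0,0,0,0],[0,0,0,0,0,0]])

```text
clock: 9.6
tool_pos: [0.5052, 0.0376, 0.1119]
orientation: [0.0, 0.998, -0.061, 0.0]
contact_force: [-3.5, -0.9, 8.4]
grip_width: 0.0231
grip_force: 61.8
```

Request:
apply_moves(commands=[[0,-0.12,0,0,0,0],[0,-0.12,0,0,0,0],[0,-0.12,-0.01,0,0,0],[0,-0.12,-0.01,0,0,0],[0,-0.12,-0.01,0,0,0],[0,-0.12,-0.01,0,0,0],[0,-0.12,-0.01,0,0,0],[0,-0.12,0,0,0,0]])

```text
clock: 10.27
tool_pos: [0.5063, 0.047, 0.1125]
orientation: [0.0, 0.998, -0.061, 0.0]
contact_force: [-4.5, -2.3, 9.3]
grip_width: 0.0233
grip_force: 62.0
```

Request:
apply_moves(commands=[[0,-0.12,0,0,0,0],[0,-0.12,-0.01,0,0,0],[0,-0.12,0,0,0,0],[0,-0.12,-0.01,0,0,0],[0,-0.12,0,0,0,0],[0,-0.12,-0.01,0,0,0],[0,-0.12,0,0,0,0],[0,-0.12,-0.01,0,0,0]])

```text
clock: 10.93
tool_pos: [0.5075, 0.0559, 0.113]
orientation: [0.001, 0.998, -0.062, 0.0]
contact_force: [-4.3, -2.8, 9.8]
grip_width: 0.0234
grip_force: 62.1
```

Request:
apply_moves(commands=[[0,-0.12,-0.01,0,0,0],[0,-0.12,0,0,0,0],[0,-0.12,-0.01,0,0,0],[0,-0.12,0,0,0,0],[0,-0.12,-0.01,0,0,0],[0,-0.12,0,0,0,0],[0,-0.12,-0.01,0,0,0],[0,-0.12,0,0,0,0]])

```text
clock: 11.6
tool_pos: [0.5088, 0.0663, 0.1135]
orientation: [-0.0, 0.998, -0.061, 0.0]
contact_force: [-3.1, -0.6, 10.5]
grip_width: 0.0232
grip_force: 62.1
```

Request:
apply_moves(commands=[[0,-0.12,-0.01,0,0,0],[0,-0.12,0,0,0,0],[0,-0.12,-0.01,0,0,0],[0,-0.12,0,0,0,0],[0,-0.12,-0.01,0,0,0],[0,-0.12,0,0,0,0],[0,-0.12,-0.01,0,0,0],[0,-0.12,0,0,0,0]])

```text
clock: 12.27
tool_pos: [0.51, 0.0758, 0.114]
orientation: [-0.0, 0.998, -0.061, 0.001]
contact_force: [-4.1, -0.5, 11.0]
grip_width: 0.0233
grip_force: 62.2
```

Request:
apply_moves(commands=[[0,-0.12,-0.01,0,0,0],[0,-0.12,-0.01,0,0,0],[0,-0.12,0,0,0,0],[0,-0.12,-0.01,0,0,0],[0,-0.12,-0.01,0,0,0],[0,-0.12,0,0,0,0],[0,-0.12,-0.01,0,0,0],[0,-0.12,0,0,0,0]])

```text
clock: 12.93
tool_pos: [0.5109, 0.084, 0.1143]
orientation: [0.001, 0.998, -0.062, 0.0]
contact_force: [-5.7, -6.2, 13.0]
grip_width: 0.0231
grip_force: 62.4
```

Request:
apply_moves(commands=[[0,-0.1,-0.02,0,0,0],[0,-0.1,-0.02,0,0,0],[0,-0.1,-0.01,0,0,0],[0,-0.1,-0.01,0,0,0],[0,-0.1,-0.01,0,0,0],[0,-0.1,-0.01,0,0,0],[0,-0.1,0,0,0,0]])

```text
clock: 13.52
tool_pos: [0.5119, 0.0915, 0.1151]
orientation: [0.0, 0.998, -0.062, 0.0]
contact_force: [-5.1, -2.4, 11.0]
grip_width: 0.0234
grip_force: 62.2
```

Request:
apply_moves(commands=[[0,-0.12,-0.01,0,0,0],[0,-0.12,-0.01,0,0,0],[0,-0.12,-0.01,0,0,0],[0,-0.12,-0.01,0,0,0],[0,-0.12,-0.01,0,0,0],[0,-0.12,0,0,0,0],[0,-0.12,-0.01,0,0,0],[0,-0.12,0,0,0,0]])

```text
clock: 14.18
tool_pos: [0.5131, 0.102, 0.1158]
orientation: [-0.0, 0.998, -0.061, 0.0]
contact_force: [-3.8, -0.7, 9.6]
grip_width: 0.0235
grip_force: 62.1
```

Request:
apply_moves(commands=[[0,-0.12,0,0,0,0],[0,-0.12,-0.01,0,0,0],[0,-0.12,0,0,0,0],[0,-0.12,-0.01,0,0,0],[0,-0.12,0,0,0,0],[0,-0.12,-0.01,0,0,0],[0,-0.12,0,0,0,0],[0,-0.12,0,0,0,0]])

```text
clock: 14.85
tool_pos: [0.5143, 0.1116, 0.1161]
orientation: [-0.0, 0.998, -0.061, 0.0]
contact_force: [-4.6, -1.1, 11.1]
grip_width: 0.023
grip_force: 62.1
```

Request:
apply_moves(commands=[[0,-0.12,-0.01,0,0,0],[0,-0.12,-0.01,0,0,0],[0,-0.12,-0.01,0,0,0],[0,-0.12,0,0,0,0],[0,-0.12,-0.01,0,0,0],[0,-0.12,0,0,0,0],[0,-0.12,-0.01,0,0,0]])

```text
clock: 15.43
tool_pos: [0.5151, 0.1189, 0.1165]
orientation: [0.001, 0.998, -0.062, 0.0]
contact_force: [-4.0, -5.1, 11.4]
grip_width: 0.0229
grip_force: 62.2
```

Request:
apply_moves(commands=[[0,-0.1,-0.01,0,0,0],[0,-0.1,-0.01,0,0,0],[0,-0.1,-0.01,0,0,0],[0,-0.1,0,0,0,0],[0,-0.1,-0.01,0,0,0],[0,-0.1,0,0,0,0],[0,-0.1,-0.01,0,0,0]])

```text
clock: 16.02
tool_pos: [0.516, 0.1256, 0.1169]
orientation: [0.001, 0.998, -0.062, 0.0]
contact_force: [-4.0, -3.2, 9.6]
grip_width: 0.0228
grip_force: 62.1
```

Request:
apply_moves(commands=[[0,-0.12,0,0,0,0],[0,-0.12,0,0,0,0],[0,-0.12,-0.01,0,0,0],[0,-0.12,0,0,0,0],[0,-0.12,-0.01,0,0,0],[0,-0.12,0,0,0,0],[0,-0.12,-0.01,0,0,0],[0,-0.12,0,0,0,0]])

```text
clock: 16.68
tool_pos: [0.5173, 0.1365, 0.1174]
orientation: [-0.0, 0.998, -0.061, 0.0]
contact_force: [-4.5, -0.7, 9.1]
grip_width: 0.0231
grip_force: 62.1
```

Request:
apply_moves(commands=[[0,-0.12,0.01,0,0,0],[0,-0.12,0,0,0,0],[0,-0.12,0,0,0,0],[0,-0.12,0,0,0,0],[0,-0.12,-0.01,0,0,0],[0,-0.12,0,0,0,0],[0,-0.12,-0.01,0,0,0],[0,-0.12,0,0,0,0]])

```text
clock: 17.35
tool_pos: [0.5185, 0.1461, 0.1176]
orientation: [-0.0, 0.998, -0.061, 0.0]
contact_force: [-3.9, -0.2, 9.7]
grip_width: 0.0233
grip_force: 62.2
```

Contact is about 14.4 N at mid-bed (y≈0). Next comes section 3.

Request:
apply_moves(commands=[[0,-0.12,0,0,0,0],[0,-0.12,0,0,0,0],[0,-0.12,-0.01,0,0,0],[0,-0.12,0,0,0,0],[0,-0.12,-0.01,0,0,0],[0,-0.12,0,0,0,0],[0,-0.12,0,0,0,0]])

```text
clock: 17.93
tool_pos: [0.5195, 0.1545, 0.1178]
orientation: [-0.0, 0.998, -0.061, 0.0]
contact_force: [-4.5, -0.4, 10.0]
grip_width: 0.0233
grip_force: 62.2
```

Request:
apply_moves(commands=[[0,-0.1,0,0,0,0],[0,-0.1,-0.01,0,0,0],[0,-0.1,-0.01,0,0,0],[0,-0.1,0,0,0,0],[0,-0.1,-0.01,0,0,0],[0,-0.1,0,0,0,0],[0,-0.1,-0.01,0,0,0]])

```text
clock: 18.52
tool_pos: [0.5202, 0.1597, 0.118]
orientation: [0.001, 0.998, -0.062, 0.0]
contact_force: [-5.4, -4.6, 11.0]
grip_width: 0.0235
grip_force: 62.3
```

Request:
apply_moves(commands=[[0,-0.1,-0.01,0,0,0],[0,-0.1,0,0,0,0],[0,-0.1,-0.01,0,0,0],[0,-0.1,0,0,0,0],[0,-0.1,-0.01,0,0,0],[0,-0.1,0,0,0,0],[0,-0.1,0,0,0,0]])

```text
clock: 19.1
tool_pos: [0.5212, 0.1682, 0.1184]
orientation: [-0.0, 0.998, -0.061, 0.0]
contact_force: [-3.5, -0.8, 9.9]
grip_width: 0.0234
grip_force: 62.0
```

Request:
apply_moves(commands=[[0,-0.12,0,0,0,0],[0,-0.12,0,0,0,0],[0,-0.12,-0.01,0,0,0],[0,-0.12,0,0,0,0],[0,-0.12,0,0,0,0],[0,-0.12,0,0,0,0],[0,-0.12,-0.01,0,0,0],[0,-0.12,0,0,0,0]])

```text
clock: 19.77
tool_pos: [0.5224, 0.178, 0.1187]
orientation: [-0.0, 0.998, -0.061, 0.0]
contact_force: [-3.8, -0.4, 9.6]
grip_width: 0.0235
grip_force: 62.1
```

Request:
apply_moves(commands=[[0,-0.12,0,0,0,0],[0,-0.12,0,0,0,0],[0,-0.12,0,0,0,0],[0,-0.12,-0.01,0,0,0],[0,-0.12,0,0,0,0],[0,-0.12,0,0,0,0],[0,-0.12,0,0,0,0],[0,-0.12,0,0,0,0]])

```text
clock: 20.43
tool_pos: [0.5235, 0.1875, 0.1188]
orientation: [-0.0, 0.998, -0.061, 0.0]
contact_force: [-4.2, -0.3, 10.6]
grip_width: 0.023
grip_force: 62.1
```

Request:
apply_moves(commands=[[0,-0.1,0,0,0,0],[0,-0.1,-0.01,0,0,0],[0,-0.1,0,0,0,0],[0,-0.1,-0.01,0,0,0],[0,-0.1,0,0,0,0],[0,-0.1,-0.01,0,0,0],[0,-0.1,0,0,0,0],[0,-0.1,0,0,0,0]])

```text
clock: 21.1
tool_pos: [0.5243, 0.1934, 0.1187]
orientation: [0.001, 0.998, -0.062, -0.0]
contact_force: [-4.5, -5.4, 10.8]
grip_width: 0.0233
grip_force: 62.1
```

Request:
apply_moves(commands=[[0,-0.1,0,0,0,0],[0,-0.1,0,0,0,0],[0,-0.1,0,0,0,0],[0,-0.1,0,0,0,0],[0,-0.1,0,0,0,0],[0,-0.1,0,0,0,0],[0,-0.1,0,0,0,0],[0,-0.1,0,0,0,0]])

```text
clock: 21.77
tool_pos: [0.5255, 0.2031, 0.119]
orientation: [-0.0, 0.998, -0.061, 0.0]
contact_force: [-3.4, -1.3, 9.2]
grip_width: 0.0232
grip_force: 62.0
```

Request:
apply_moves(commands=[[0,-0.12,0.01,0,0,0],[0,-0.12,0,0,0,0],[0,-0.12,0.01,0,0,0],[0,-0.12,0,0,0,0],[0,-0.12,0,0,0,0],[0,-0.12,0,0,0,0],[0,-0.12,0,0,0,0],[0,-0.12,0,0,0,0]])

```text
clock: 22.43
tool_pos: [0.5267, 0.2131, 0.119]
orientation: [-0.001, 0.998, -0.061, 0.001]
contact_force: [-3.5, 0.4, 9.3]
grip_width: 0.0232
grip_force: 62.1
```

Request:
apply_moves(commands=[[0,-0.12,0,0,0,0],[0,-0.12,0,0,0,0],[0,-0.12,0,0,0,0],[0,-0.12,0,0,0,0],[0,-0.12,0,0,0,0],[0,-0.12,0,0,0,0],[0,-0.12,0,0,0,0],[0,-0.12,0,0,0,0]])

```text
clock: 23.1
tool_pos: [0.5279, 0.2227, 0.119]
orientation: [-0.001, 0.998, -0.061, 0.001]
contact_force: [-4.6, 0.3, 10.4]
grip_width: 0.0236
grip_force: 62.2
```

Request:
apply_moves(commands=[[0,-0.12,0,0,0,0],[0,-0.12,0,0,0,0],[0,-0.12,0,0,0,0],[0,-0.12,0,0,0,0],[0,-0.12,0,0,0,0],[0,-0.12,0,0,0,0],[0,-0.12,0,0,0,0],[0,-0.12,0,0,0,0]])

```text
clock: 23.77
tool_pos: [0.529, 0.2322, 0.119]
orientation: [-0.001, 0.998, -0.061, 0.001]
contact_force: [-3.5, 0.2, 10.4]
grip_width: 0.0233
grip_force: 62.1
```

Request:
apply_moves(commands=[[0,-0.12,0,0,0,0],[0,-0.12,0,0,0,0],[0,-0.12,0,0,0,0],[0,-0.12,0,0,0,0],[0,-0.12,0,0,0,0],[0,-0.12,0,0,0,0],[0,-0.12,0,0,0,0],[0,-0.12,0,0,0,0],[0,0,0,0,0,0]])

```text
clock: 24.52
tool_pos: [0.5301, 0.2421, 0.1191]
orientation: [-0.001, 0.998, -0.061, 0.001]
contact_force: [-4.6, 0.2, 9.8]
grip_width: 0.023
grip_force: 62.1
```

```bash
python3 - <<'E'
from h import *
from station import ctrl
s=ctrl.observe();c=ctrl.camera('wrist');pickle.dump((s,c),open('w3.pkl','wb'));cv2.imwrite('pics/w3.png',c['frame'][:,:,::-1])
sd=ctrl.camera('side');cv2.imwrite('pics/s3.png',cv2.resize(sd['frame'][170:250,230:330,::-1],None,fx=7,fy=7,interpolation=cv2.INTER_CUBIC))
print(s['clock'],s['contact_force'])
E
```

```text
24.5167 [-4.61748058  0.23775272  9.83163576]
```

View pics/w3.png

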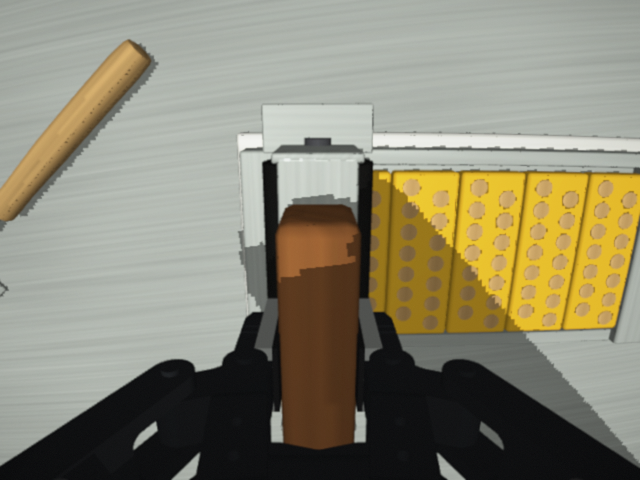

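View pics/s3.png

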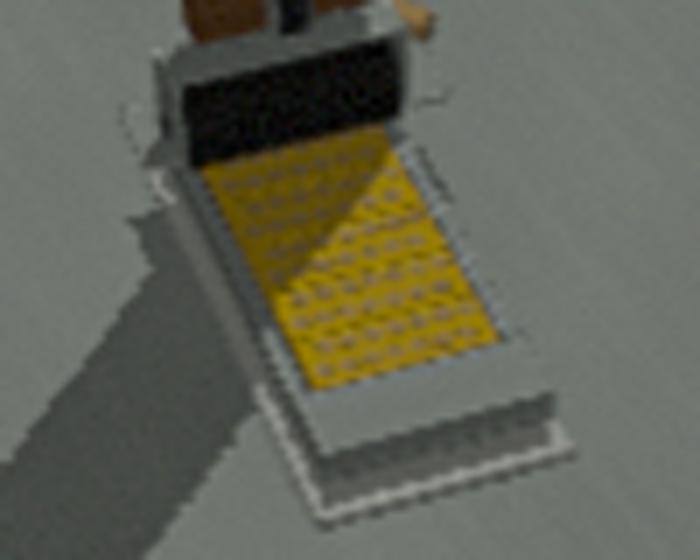

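The views show all five sections level with each other and the lands. The end of the roller hides only the last edge. Lifting off while sections are mixed fails the run at once, so I'll roll back once as a check. A section still proud would show up in Fy and Fz.

Request:
apply_moves(commands=[[0,0.2,0.01,0,0,0],[0,0.2,0.01,0,0,0],[0,0.2,0,0,0,0],[0,0.2,0,0,0,0],[0,0.2,0,0,0,0],[0,0.2,0,0,0,0],[0,0.2,0,0,0,0],[0,0.2,0,0,0,0],[0,0.2,0,0,0,0],[0,0.2,0,0,0,0]])

```text
clock: 25.45
tool_pos: [0.5279, 0.222, 0.119]
orientation: [-0.001, 0.998, -0.061, 0.001]
contact_force: [-3.8, 0.6, 11.0]
grip_width: 0.0235
grip_force: 62.2
```

Request:
apply_moves(commands=[[0,0.2,0,0,0,0],[0,0.2,0,0,0,0],[0,0.2,0,0,0,0],[0,0.2,0,0,0,0],[0,0.2,0,0,0,0],[0,0.2,0,0,0,0],[0,0.2,0,0,0,0],[0,0.2,0,0,0,0],[0,0.2,0,0,0,0],[0,0.2,0,0,0,0]])

```text
clock: 26.28
tool_pos: [0.5254, 0.2021, 0.1189]
orientation: [-0.001, 0.998, -0.061, 0.001]
contact_force: [-3.5, 0.9, 9.9]
grip_width: 0.0229
grip_force: 62.2
```

Request:
apply_moves(commands=[[0,0.2,0.01,0,0,0],[0,0.2,0.01,0,0,0],[0,0.2,0.01,0,0,0],[0,0.2,0,0,0,0],[0,0.2,0,0,0,0],[0,0.2,0.01,0,0,0],[0,0.2,0,0,0,0],[0,0.2,0,0,0,0],[0,0.2,0.01,0,0,0],[0,0.2,0,0,0,0]])

```text
clock: 27.12
tool_pos: [0.5231, 0.1821, 0.1185]
orientation: [-0.001, 0.998, -0.061, 0.001]
contact_force: [-2.6, 0.0, 10.3]
grip_width: 0.0232
grip_force: 62.2
```

Request:
apply_moves(commands=[[0,0.2,0.01,0,0,0],[0,0.2,0,0,0,0],[0,0.2,0.01,0,0,0],[0,0.2,0,0,0,0],[0,0.2,0.01,0,0,0],[0,0.2,0,0,0,0],[0,0.2,0.01,0,0,0],[0,0.2,0,0,0,0],[0,0.2,0.01,0,0,0],[0,0.2,0,0,0,0]])

```text
clock: 27.95
tool_pos: [0.5207, 0.1622, 0.118]
orientation: [-0.001, 0.998, -0.061, 0.001]
contact_force: [-3.8, -0.0, 11.9]
grip_width: 0.0235
grip_force: 62.3
```

Request:
apply_moves(commands=[[0,0.2,0,0,0,0],[0,0.2,0.01,0,0,0],[0,0.2,0,0,0,0],[0,0.2,0.01,0,0,0],[0,0.2,0.01,0,0,0],[0,0.2,0,0,0,0],[0,0.2,0.01,0,0,0],[0,0.2,0.01,0,0,0],[0,0.2,0.01,0,0,0],[0,0.2,0,0,0,0]])

```text
clock: 28.78
tool_pos: [0.5183, 0.1422, 0.1174]
orientation: [-0.001, 0.998, -0.061, 0.001]
contact_force: [-3.2, 0.1, 10.4]
grip_width: 0.0235
grip_force: 62.3
```

Request:
apply_moves(commands=[[0,0.2,0.01,0,0,0],[0,0.2,0.01,0,0,0],[0,0.2,0,0,0,0],[0,0.2,0.01,0,0,0],[0,0.2,0.01,0,0,0],[0,0.2,0.01,0,0,0],[0,0.2,0,0,0,0],[0,0.2,0.01,0,0,0],[0,0.2,0.01,0,0,0],[0,0.2,0.01,0,0,0]])

```text
clock: 29.62
tool_pos: [0.516, 0.1222, 0.1166]
orientation: [-0.0, 0.998, -0.061, 0.001]
contact_force: [-2.8, -0.0, 11.8]
grip_width: 0.0233
grip_force: 62.3
```

Request:
apply_moves(commands=[[0,0.2,0.01,0,0,0],[0,0.2,0.01,0,0,0],[0,0.2,0.01,0,0,0],[0,0.2,0,0,0,0],[0,0.2,0.01,0,0,0],[0,0.2,0.01,0,0,0],[0,0.2,0.01,0,0,0],[0,0.2,0.01,0,0,0],[0,0.2,0.01,0,0,0],[0,0.2,0.01,0,0,0]])

```text
clock: 30.45
tool_pos: [0.5135, 0.1022, 0.1156]
orientation: [-0.0, 0.998, -0.061, 0.001]
contact_force: [-2.7, 0.6, 10.4]
grip_width: 0.0231
grip_force: 62.3
```

Request:
apply_moves(commands=[[0,0.2,0.01,0,0,0],[0,0.2,0.01,0,0,0],[0,0.2,0.01,0,0,0],[0,0.2,0.01,0,0,0],[0,0.2,0.01,0,0,0],[0,0.2,0.01,0,0,0],[0,0.2,0.02,0,0,0],[0,0.2,0.01,0,0,0],[0,0.2,0.01,0,0,0],[0,0.2,0.02,0,0,0]])

```text
clock: 31.28
tool_pos: [0.5111, 0.0823, 0.1144]
orientation: [-0.0, 0.998, -0.061, 0.001]
contact_force: [-2.9, 0.5, 10.7]
grip_width: 0.0234
grip_force: 62.2
```

Request:
apply_moves(commands=[[0,0.2,0.01,0,0,0],[0,0.2,0.01,0,0,0],[0,0.2,0.01,0,0,0],[0,0.2,0.01,0,0,0],[0,0.2,0.01,0,0,0],[0,0.2,0.01,0,0,0],[0,0.2,0.01,0,0,0],[0,0.2,0.01,0,0,0],[0,0,0,0,0,0]])

```text
clock: 32.03
tool_pos: [0.5091, 0.0658, 0.1134]
orientation: [-0.0, 0.998, -0.062, 0.001]
contact_force: [-2.8, -1.7, 10.0]
grip_width: 0.0234
grip_force: 62.1
```

```bash
python3 - <<'E'
from h import *
from station import ctrl
s=ctrl.observe();Rm,p=pose(s);print(s['clock'],p.round(4),s['contact_force'])
a=np.radians(np.degrees(np.arctan2(Rm[1,0],Rm[0,0])));print('tool x ang',np.degrees(a))
E
```

```text
32.0333 [0.5091 0.0658 0.1134] [-2.82812194 -1.69677253  9.95371282]
tool x ang -7.055566085123697
```

Contact stayed at 14.5–16.5 N the whole way back with no step, so every section is home. Now I'll lift off and return to the stand.

Request:
apply_moves(commands=[[0,0,-1.0,0,0,0],[0,0,-2.0,0,0,0],[0,0,-2.5,0,0,0],[0,0,-1.5,0,0,0],[0,1.5,0,0,0,-5.1],[0,3.0,0,0,0,-5.1],[0,3.0,0,0,0,-5.1],[0,3.0,0,0,0,0],[0,3.0,0,0,0,0],[0,0,0,0,0,0]])

```text
clock: 32.87
tool_pos: [0.5155, -0.0755, 0.1819]
orientation: [0.001, 0.998, 0.068, -0.0]
contact_force: [0.1, -0.6, -4.3]
grip_width: 0.0231
grip_force: 60.4
```

```bash
python3 - <<'E'
from h import *
from station import ctrl
s=ctrl.observe();c=ctrl.camera('wrist');pickle.dump((s,c),open('w4.pkl','wb'));cv2.imwrite('pics/w4.png',c['frame'][:,:,::-1])
Rm,p=pose(s);print(s['clock'],p.round(4),Rm.round(3).tolist(),s['contact_force'])
d=np.array([.500,-.1535,p[2]])-p;print('to stand cm',(Rm.T@d*100).round(2))
E
```

```text
32.8667 [ 0.5155 -0.0755  0.1819] [[0.991, 0.136, -0.001], [0.136, -0.991, -0.003], [-0.001, 0.003, -1.0]] [ 0.1249456  -0.60027079 -4.2604973 ]
to stand cm [-2.6   7.52  0.02]
```

View pics/w4.png

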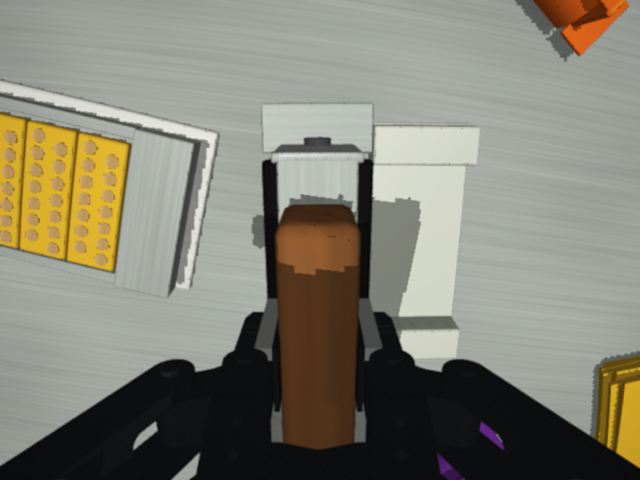

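The grip sits exactly where it did in w2, so it hasn't slipped. I'll check the stand from its right-side corners: (479,127), (477,165), (459,330) and (457,358).

```bash
python3 - <<'E'
from h import *
s,c=pickle.load(open('w4.pkl','rb'));Rm,p=pose(s)
Q=ray(c,[[479,127],[477,165],[459,330],[457,358]],.03,s)[:,:2]
print(Q.round(4).tolist());d=Q[0]-Q[3];print('len',np.linalg.norm(d),'ang',np.degrees(np.arctan2(d[1],d[0])))
d/=np.linalg.norm(d);n=np.array([-d[1],d[0]])
print('mid',Q.mean(0)+.037*n, 'outer-only',(Q[0]+Q[3])/2+.037*n)
print('grip angle check/centre rel: tool',p)
E
```

```text
[[0.5952, -0.1757], [0.5697, -0.1803], [0.4422, -0.198], [0.417, -0.2027]]
len 0.18015401781577214 ang 8.626407138281603
mid [ 0.50045673 -0.15262399] outer-only [ 0.50054464 -0.15265732]
grip angle check/centre rel: tool [ 0.51554445 -0.07548039  0.18193656]
```

Request:
apply_moves(commands=[[-0.6,1.5,0,0,0,0],[-0.8,2.5,0,0,0,0],[-0.8,2.5,0,0,0,0],[-0.4,1.0,0,0,0,0],[0,0,0,0,0,0],[0,0,2.0,0,0,0],[0,0,2.0,0,0,0],[0,0,1.5,0,0,0],[0,0,0,0,0,0],[0,0,0,0,0,0]])

```text
clock: 33.75
tool_pos: [0.5005, -0.1447, 0.127]
orientation: [-0.001, 0.997, 0.073, -0.001]
contact_force: [-0.1, 0.2, -4.4]
grip_width: 0.0231
grip_force: 60.4
```

Request:
apply_moves(commands=[[-0.1,0.4,0,0,0,0],[-0.1,0.44,0,0,0,0],[0,0,0,0,0,0],[0,0,1.0,0,0,0],[0,0,1.0,0,0,0],[0,0,1.0,0,0,0],[0,0,0.5,0,0,0],[0,0,0.2,0,0,0],[0,0,0,0,0,0],[0,0,0,0,0,0]])

```text
clock: 34.58
tool_pos: [0.5002, -0.1545, 0.0904]
orientation: [-0.0, 0.997, 0.072, -0.0]
contact_force: [0.4, -0.5, -4.4]
grip_width: 0.0228
grip_force: 60.5
```

Request:
apply_moves(commands=[[0,0,0.1,0,0,0],[0,0,0.1,0,0,0],[0,0,0.1,0,0,0],[0,0,0,0,0,0],[0,0,0,0,0,0]])

```text
clock: 35.0
tool_pos: [0.5001, -0.1546, 0.0875]
orientation: [-0.0, 0.997, 0.072, 0.0]
contact_force: [0.0, 0.1, -4.2]
grip_width: 0.0235
grip_force: 60.5
```

Request:
apply_moves(commands=[[0,0,0.05,0,0,0],[0,0,0.05,0,0,0],[0,0,0.05,0,0,0],[0,0,0,0,0,0],[0,0,0,0,0,0]])

```text
clock: 35.42
tool_pos: [0.5001, -0.1547, 0.0864]
orientation: [0.0, 0.997, 0.072, 0.0]
contact_force: [-3.7, 1.0, 3.7]
grip_width: 0.023
grip_force: 61.7
```

Request:
apply_moves(commands=[[0,0,-0.05,0,0,0],[0,0,0,0,0,0],[0,0,0,0,0,0],[0,0,0,0,0,0],[0,0,0,0,0,0],[0,0,0,0,0,0],[0,0,0,0,0,0],[0,0,0,0,0,0],[0,0,0,0,0,0]], grip=0)

```text
clock: 36.17
tool_pos: [0.5001, -0.1546, 0.0864]
orientation: [-0.0, 0.997, 0.072, 0.0]
contact_force: [0.2, -0.6, -0.5]
grip_width: 0.0853
grip_force: 0.0
```

Request:
apply_moves(commands=[[0,0,-1.0,0,0,0],[0,0,-2.0,0,0,0],[0,0,-3.0,0,0,0],[0,0,-3.0,0,0,0],[0,0,-3.0,0,0,0],[0,0,-2.5,0,0,0],[0,0,0,0,0,0],[0,0,0,0,0,0],[0,0,0,0,0,0]])

```text
clock: 36.92
tool_pos: [0.4998, -0.1546, 0.2313]
orientation: [-0.0, 0.997, 0.072, -0.0]
contact_force: [-0.1, -0.2, -0.5]
grip_width: 0.0852
grip_force: 0.0
```

```bash
python3 - <<'E'
from h import *
from station import ctrl
s=ctrl.observe();c=ctrl.camera('wrist');pickle.dump((s,c),open('w5.pkl','wb'));cv2.imwrite('pics/w5.png',c['frame'][:,:,::-1])
H,S,V=cv2.split(cv2.cvtColor(c['frame'],cv2.COLOR_RGB2HSV))
g=blob((H<20)&(S>120),(270,120,370,310))[0].reshape(-1,2)
print(s['clock'],s['tool_pos'],'grip',g.min(0),g.max(0),rect(ray(c,g,.119,s)))
E
```

```text
36.9167 [ 0.4998049  -0.15455993  0.23128628] grip [299 158] [336 301] (array([ 501.3, -154.4], dtype=float32), np.float32(92.7), np.float32(22.5), np.float32(8.6))
```

View pics/w5.png

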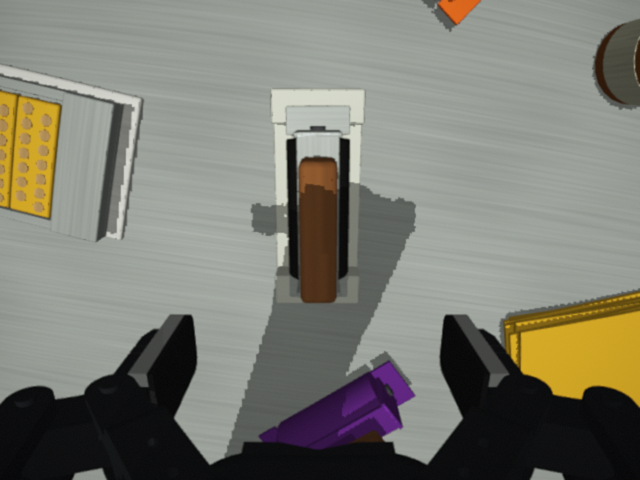

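The roller is back on the stand: the grip is at (0.5013, -0.1544), 8.6°, against the stand's middle at about (0.501, -0.153), 8.3°. It stands upright and has been let go.

```bash
python3 -c "
from station import ctrl
print(ctrl.job_done())"
```

```text
the job is handed in; nothing more can be done
None
```

I handed the job in at about 37 s, but the system gave no verdict: by camera and force readings all five sections are home, contact at the end of each move call never passed about 18 N, and the released roller stands within about 2 mm and 1° of the middle of its stand.

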